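# Roll the capacitor onto the reader line

## Task

Roll the lying blue capacitor across the dark mat, by pushing sideways on its top with the fingertips, until it lies along the yellow line with its middle over the line, ready for the reader at the line's far end, and leave it at rest there. Do not grip it, lift it or push it from low on its side, and leave the orange capacitor, the screwdriver and the heatsink where they are.

Things in the scene. Friction and masses are not known exactly. Their poses are not given: they have to be found in the camera images.
- mat: Fixed dark mat, 260 (x) x 320 (y) x 4 mm, level, hard, not slippery; place and yaw vary. Origin: centre of its underside, on the table; z up. Its x is the line's direction. A grey reader block is fixed on it at the line's far (+x) end: 30 mm along x, 70 along y, top 66 mm above the table, near face at x = 97 mm (lens at 91).
- line (a point): Middle of the yellow line, on the mat's top face (height 4 mm), at the mat's x = y = 0, axes as the mat's. The line is 8 mm wide (y) and runs along x from -110 to +100 mm, so it shows beyond both ends of a can lying on it. It is flat paint.
- can: Blue capacitor can lying on the mat, 50 mm across, 90 mm long, plus 6 mm terminals at its -x end, 0.18 to 0.31 kg. Origin: its centre (top 25 mm above). x: its axis; z starts up (white stripe) and turns as it rolls. Starts 70-100 mm left or right of the line, within 4 deg of parallel. Stays put after a slow push; a fingertip dragged over its top rolls it half as far as the tip moves.
- spare: Orange capacitor standing upright on the mat on the other side of the line from the can, 36 mm in diameter, 42 mm tall. Origin: centre of its underside, z up. To be left alone.
- driver: Screwdriver, 170 mm long, lying on the table beyond the mat's left (+y) edge; to be left alone.
- heatsink: Dark finned heatsink 120 x 80 mm, with a green circuit board on it, 43 mm tall in all, on the table beyond the mat's right (-y) edge. Origin: centre of its underside. To be left alone.
Not all that is in view belongs to the job. Of the things that look like the can, take the one that is farthest to the robot's right at the start.

How it is judged:
At the end, for the whole second after the job is handed in: The can lies on the mat at rest, its axis within 7 mm of the line's middle and 0.17 rad of its direction, its centre between 60 mm before and 46 mm beyond the line's middle along it, and it rolled there rather than slid (its own z axis over 1.2 rad from vertical) (y of can in the frame of line between -0.007 and 0.007 m and x of can in the frame of line between -0.06 and 0.046 m and z of can in the frame of line between 0.022 and 0.028 m and angle between the x axis of can and the x axis of line, either way round below 0.17 rad and angle between can's own z axis and vertical above 1.2 rad and linear speed of can below 0.01 m/s); the robot touches nothing.
It fails at once if the can is lifted more than 10 mm or tipped onto something (z of can in the frame of line above 0.035 m).
It fails at once if the fingers push or grip the can low on its side (grasp point, between the pads, less than 45 mm above the mat's top) (contact force between the fingers and can above 0.5 N and z of the grasp point in the frame of line below 0.045 m).
It fails at once if the orange capacitor is moved more than 10 mm or tipped (distance of spare from where it was at the start of the episode above 0.01 m or angle between spare's own z axis and vertical above 0.3 rad).
It fails at once if the screwdriver is moved more than 15 mm (distance of driver from where it was at the start of the episode above 0.015 m).
It fails at once if the heatsink is moved more than 15 mm (distance of heatsink from where it was at the start of the episode above 0.015 m).
It also fails if it takes over 51 s, if anything falls off the work surface, if the arm or the gripper's body presses on something with over 40 N, if the wrist force passes 120 N, or if a joint passes its speed limit or range.

## Robot

A 6-joint arm with a two-finger parallel gripper is mounted at the origin on the work surface. World frame = base frame: x ahead of the robot, y to its left, z up, the work surface at z = 0. Lengths are in m, angles in rad, forces in N, time in s.
With the tool pointing down it reaches from about 0.35 to 0.85 m from the base axis. Payload 8.1 kg.
Tool frame: the origin (TCP) lies on the mounting face of the last link; the fingertips stand 186 mm ahead of it and the grasp point (between the pads) lies 167 mm ahead of it; z points along the fingers, y is the line along which they close (so a half turn about z gives the same grasp; the last joint's range is limited). The gripper opens to 93 mm and grips with 3 to 60 N. Pads are 15 mm wide; open, the fingers measure 128 mm over their backs; the gripper's body (75 mm by 188 mm) begins 65 mm behind the grasp point.
Start: joints at [1.093, 0.13, 1.488, -0, 1.523, -0.085], TCP at [0.23, 0.554, 0.405] pointing down, gripper open.
Joint ranges: [-2.96, 2.96], [-0.89, 2.26], [0.02, 2.5], [-1.34, 4.48], [0, 2.73], [-2.66, 2.66]. Speed limits (rad/s): [2.39, 2.39, 2.79, 3.14, 3.14, 3.14].

## Interface

Orientations are given as a rotation vector (axis times angle).
In Python, from plant import read_state, read_camera, camera_params, close_job gives the robot as it stands. The module is installed in compiled form; this text tells all that it offers.
- The arm moves only by the tool servo_tool, never from a script. Its argument "increments" is a list of rows, each an object with "slide": the shift along the tool's x, y, z in mm, a list of three; "dr": the turn, a rotation vector about the tool's x, y, z in rad, a list of three; "jaw": the closure, from 0 (fully open) to 1 (shut). In form: [{"slide": [x, y, z], "dr": [ax, ay, az], "jaw": jaw}, ...]. A call has 1 to 20 rows; each row is the pose to reach, as a shift and turn from the pose commanded when the call began, along the tool's axes at that moment; what a row does not reach only later rows make up. A row lasts 1/10 s, in which the tool goes at most 50 mm and 8.59 degrees, less where a joint would pass 70% of its speed; a pose out of reach is approached as far as the arm can. A call with a gripper value outside its range is refused whole. The fingers move at their own pace and stop on an object; "force" is the grip in N (left out, the last holds). Time passes only in rows, so rows that repeat a pose let the fingers close. It gives the time, the measured TCP pose, the force, the opening and the grip force at its end, in the units of the state.
- read_state(): the state, without advancing time (a new reading comes with each control period).
- read_camera(name): name is "scene" or "side" or "wrist"; returns (picture, depth): 400x640x3 uint8, red, green, blue; 400x640 float32, m along the optical axis (not along the pixel's ray), 0 where there is no reading.
- camera_params(name): a dict with "fx", "fy", "cx", "cy" (pixels), "rvec" (rotation vector, rad) and "tvec" (3), from world to camera coordinates, as OpenCV has them. Camera axes: x right, y down, z forward; pixel columns grow to the right and rows downward; lengths in m; the calibration is good to about 2 mm. A picture is of the moment at which its call begins: read the wrist's pose just before it. camera_params takes no time and is no camera call; for the wrist camera it gives the pose at the moment of the call.
- close_job(): hands the job in; it is judged then, once.
The state is a dict: "t": time; "q": joint angles; "dq": joint speeds; "joint_torque": joint torques, N m; "tool_pos": TCP position; "orientation": TCP orientation; "force": force on the tool from outside, world axes, zero at the start; "wrist_torque": the same for the moment, N m; "opening": finger opening in m; "gripper_force": force on a finger pad.
Only numpy, scipy, OpenCV 4.12 (cv2) and the standard library are available. Lean on these libraries where they do the work, as an engineer would, in place of code of your own. Each camera call takes 0.05 s, during which the arm holds its last target. There are 200 camera calls.

## Working session

There is one attempt and no reset: what is moved stays moved. The work goes in short steps, Python scripts to look and compute and a tool call to move; the robot and the scene stay as the last step left them, time stands still between calls to the robot, and variables do not carry over. Pictures are saved under pics/ and viewed, at most 10 in all, crops included, and the job is handed in when it is done.

Besides the shell and the picture viewer there is one more tool, called after "Emit:" as a command line: name --argument value ..., lists and objects as JSON in quotes. servo_tool: Moves the arm, as the interface text tells. Its arguments: {"type":"object","properties":{"increments":{"type":"array"},"force":{"type":"number"}},"required":["increments"]}

```bash
mkdir -p pics
cat > h.py <<'E'
import numpy as np, cv2
from plant import *
def cam(n):
    p=camera_params(n); R=cv2.Rodrigues(np.array(p['rvec'],float))[0]; return p,R,np.array(p['tvec'],float).ravel()
def cloud(n,d):
    p,R,t=cam(n); v,u=np.mgrid[:d.shape[0],:d.shape[1]]
    P=np.stack([(u-p['cx'])/p['fx']*d,(v-p['cy'])/p['fy']*d,d],-1)
    return (P-t)@R
def onplane(n,u,v,z):
    p,R,t=cam(n); r=np.array([(u-p['cx'])/p['fx'],(v-p['cy'])/p['fy'],1])@R; c=-t@R
    return c+r*(z-c[2])/r[2]
E
python3 - <<'E'
from h import *
ims=[]
for n in('scene','side'):
    im,d=read_camera(n); np.savez(f'{n}0.npz',im=im,d=d,c=cloud(n,d)); cv2.imwrite(f'pics/{n}0.png',im[...,::-1])
s=read_state(); print(s['t'],s['tool_pos'],s['orientation'],s['force'],s['opening'])
E
```

```text
0.1 [0.22958272 0.55411982 0.40379899] [-6.13061503e-01 -3.08074996e+00  2.46944192e-03] [-0.5509589   0.3298007   0.52159445] 0.09283343898787313
```

View pics/scene0.png

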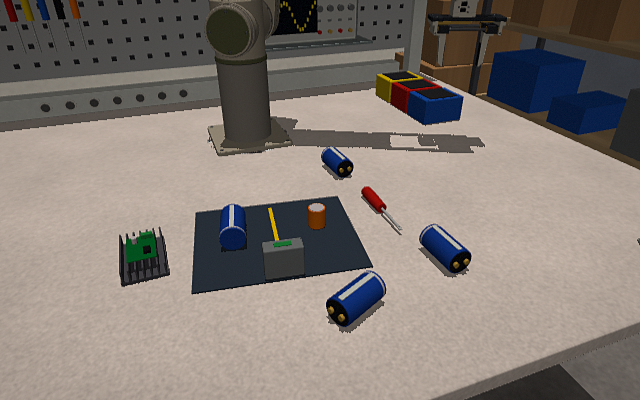

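View pics/side0.png

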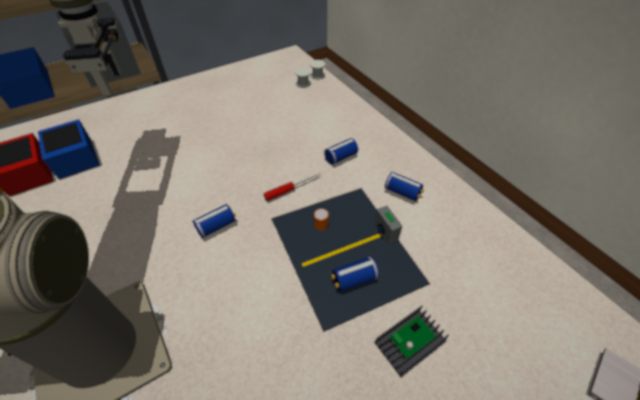

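Blue-can candidates in the scene view are (232,226) on the mat, (337,162), (445,248) and (356,298). The robot's right is image left, so I choose (232,226). It lies right of the line and the orange can stands to the left at (317,216). The same objects in the side view are the can at (355,274), the line from (303,265) to (382,236), and the reader at (389,222).

Run:
```python
from h import *
for n,(a,b) in {'scene':((265,203),(285,245)),'side':((300,232),(386,268))}.items():
    z=np.load(n+'0.npz'); im=z['im'].astype(int); c=z['c']; d=z['d']
    p,R,t=cam(n); print(n,'cam at',(-t@R).round(3), 'f',p['fx'])
    m=np.zeros(d.shape,bool); m[a[1]:b[1],a[0]:b[0]]=1
    y=m&(im[...,0]>150)&(im[...,1]>110)&(im[...,2]<90)
    v,u=np.nonzero(y); P=np.array([onplane(n,i,j,.004) for i,j in zip(u,v)])
    print('line depth z',np.median(c[y][:,2]))
    vx,vy,x0,y0=cv2.fitLine(P[:,:2].astype(np.float32),cv2.DIST_HUBER,0,.001,.001).ravel()
    s=(P[:,:2]-[x0,y0])@[vx,vy]; print('line yaw',np.arctan2(vy,vx),[x0,y0],'ends',[x0+s.min()*vx,y0+s.min()*vy],[x0+s.max()*vx,y0+s.max()*vy])
    box={'scene':(215,198,250,254),'side':(325,250,385,298)}[n]
    m[:]=0; m[box[1]:box[3],box[0]:box[2]]=1
    B=c[m&(d>0)&(c[...,2]>.010)&(c[...,2]<.07)]
    T=B[B[:,2]>B[:,2].max()-.008]; print('can pts',len(B),'zmax',np.percentile(B[:,2],[50,98,100]))
    mu=T[:,:2].mean(0); vx,vy,x0,y0=cv2.fitLine(T[:,:2].astype(np.float32),cv2.DIST_HUBER,0,.001,.001).ravel()
    e=np.array([vx,vy]);e*=np.sign(e[0]); s=(B[:,:2]-[x0,y0])@e; 
    print('can top',mu,x0,y0,'yaw',np.arctan2(e[1],e[0]),'ext',[x0,y0]+s.min()*e,[x0,y0]+s.max()*e,len(T))
    # full side extents
    w=(B[:,:2]-[x0,y0])@[-e[1],e[0]]; print('w',w.min(),w.max())
    box={'scene':(300,198,332,232),'side':(308,203,334,233)}[n]
    m[:]=0; m[box[1]:box[3],box[0]:box[2]]=1
    O=c[m&(c[...,2]>.035)&(c[...,2]<.06)]; print('orange',O.mean(0),O.min(0),O.max(0))
    if n=='scene': print('reader',[c[v,u].round(3) for u,v in((266,243),(300,241))], 'mat corners',[onplane(n,u,v,.004)[:2].round(3) for u,v in((196,212),(338,197),(371,267),(192,292))])
im=np.load('scene0.npz')['im'][180:300,180:380]; cv2.imwrite('pics/crop0.png',cv2.resize(im[...,::-1],(800,480),interpolation=2))
```

```text
scene cam at [ 1.231 -0.223  0.508] f 433.4845271799579
line depth z 0.004373839960778349
line yaw -0.13884465 [np.float32(0.49304655), np.float32(-0.055479564)] ends [np.float64(0.4296162371065725), np.float64(-0.04661557085541869)] [np.float64(0.5511393140696393), np.float64(-0.06359766681797223)]
can pts 1035 zmax [0.04511194 0.05488299 0.05589394]
can top [ 0.51316015 -0.14065453] 0.51316017 -0.14065453 yaw -0.19719146 ext [ 0.46335832 -0.13070474] [ 0.55539155 -0.14909185] 435
w -0.025369457481263628 0.024159427572506182
orange [0.53197722 0.02649873 0.04426772] [0.50924917 0.01068185 0.03501831] [0.54590955 0.0457506  0.04809047]
reader [array([ 0.636, -0.102,  0.065]), array([ 0.651, -0.046,  0.065])] mat corners [array([ 0.39 , -0.201]), array([0.44 , 0.113]), array([0.691, 0.074]), array([ 0.644, -0.236])]
side cam at [ 0.228 -0.438  0.729] f 364.46780065840153
line depth z 0.005440537004117523
line yaw -0.13945317 [np.float32(0.52422637), np.float32(-0.0594995)] ends [np.float64(0.4300688015943891), np.float64(-0.046283141349429464)] [np.float64(0.6262455151138225), np.float64(-0.07381934067442894)]
can pts 1054 zmax [0.04960066 0.05621851 0.05806759]
can top [ 0.50452694 -0.14095642] 0.5045269 -0.14095642 yaw -0.19765441 ext [ 0.45576078 -0.13119006] [ 0.54982887 -0.150029  ] 504
w -0.02376067690697327 0.02422961885114339
orange [0.5226436  0.02547958 0.04553578] [0.50670542 0.00991544 0.03506339] [0.54214836 0.04615845 0.05111327]
```

View pics/crop0.png

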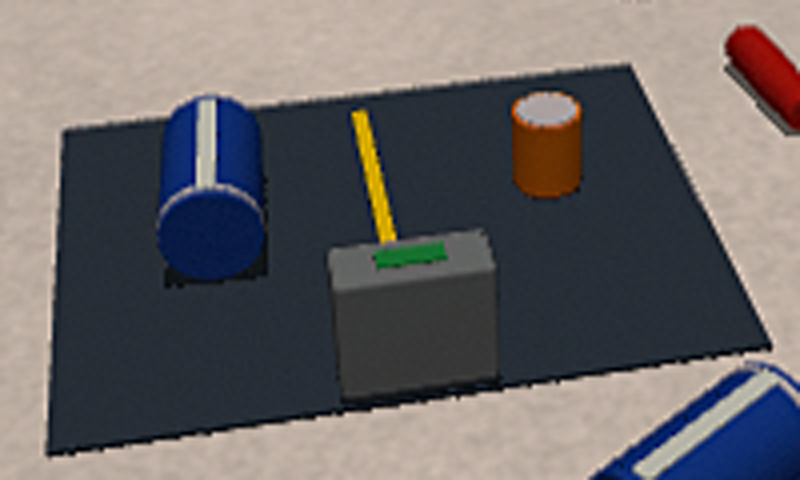

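The measured heights and extents agree with the text: can top at about 55 mm, 96 mm long with terminals, and mat centre at about (0.541,-0.062), matching line middle (0.539,-0.062). In the line frame the can is at y ≈ -83 mm and x ≈ -21 mm, so it needs several short strokes of the closed fingers over its top.

```bash
cat >> h.py <<'E'
def slide(*targets):
    s=read_state(); R=cv2.Rodrigues(np.array(s['orientation'],float))[0]; p=np.array(s['tool_pos'])
    print('t',round(s['t'],2),'pos',p.round(4),'R',R.round(3).tolist(),'F',np.round(s['force'],1),s['opening'])
    for T in targets: print((R.T@(np.array(T)-p)*1000).round(1))
    return R
E
python3 - <<'E'
from h import *
R=slide((.5045,-.1538,.30))
a=np.array([.196,.981,0]); a/=np.linalg.norm(a)
T=np.c_[np.cross(a,[0,0,-1]),a,[0,0,-1]]; print(cv2.Rodrigues(R.T@T)[0].ravel())
E
```

```text
t 0.1 pos [0.2296 0.5541 0.4038] R [[-0.924, 0.383, -0.001], [0.383, 0.924, -0.001], [0.0, -0.002, -1.0]] F [-0.6  0.3  0.5] 0.09283343898787313
[-525.  -548.6  104.6]
[-0.00161007 -0.00027864 -0.19566328]
```

Emit:
servo_tool --increments '[{"slide": [-131, -137, 20], "dr": [-0.0016, 0, -0.05], "jaw": 1}, {"slide": [-262, -274, 40], "dr": [-0.0016, 0, -0.1], "jaw": 1}, {"slide": [-394, -411, 70], "dr": [-0.0016, 0, -0.15], "jaw": 1}, {"slide": [-525, -548.5, 104], "dr": [-0.0016, 0, -0.1957], "jaw": 1}, {"slide": [-525, -548.5, 104], "dr": [-0.0016, 0, -0.1957], "jaw": 1}, {"slide": [-525, -548.5, 104], "dr": [-0.0016, 0, -0.1957], "jaw": 1}, {"slide": [-525, -548.5, 104], "dr": [-0.0016, 0, -0.1957], "jaw": 1}, {"slide": [-525, -548.5, 104], "dr": [-0.0016, 0, -0.1957], "jaw": 1}, {"slide": [-525, -548.5, 104], "dr": [-0.0016, 0, -0.1957], "jaw": 1}, {"slide": [-525, -548.5, 104], "dr": [-0.0016, 0, -0.1957], "jaw": 1}, {"slide": [-525, -548.5, 104], "dr": [-0.0016, 0, -0.1957], "jaw": 1}, {"slide": [-525, -548.5, 104], "dr": [-0.0016, 0, -0.1957], "jaw": 1}, {"slide": [-525, -548.5, 104], "dr": [-0.0016, 0, -0.1957], "jaw": 1}, {"slide": [-525, -548.5, 104], "dr": [-0.0016, 0, -0.1957], "jaw": 1}, {"slide": [-525, -548.5, 104], "dr": [-0.0016, 0, -0.1957], "jaw": 1}, {"slide": [-525, -548.5, 104], "dr": [-0.0016, 0, -0.1957], "jaw": 1}, {"slide": [-525, -548.5, 104], "dr": [-0.0016, 0, -0.1957], "jaw": 1}, {"slide": [-525, -548.5, 104], "dr": [-0.0016, 0, -0.1957], "jaw": 1}, {"slide": [-525, -548.5, 104], "dr": [-0.0016, 0, -0.1957], "jaw": 1}, {"slide": [-525, -548.5, 104], "dr": [-0.0016, 0, -0.1957], "jaw": 1}]'

```text
t: 2.1
tool_pos: [0.5046, -0.152, 0.3011]
orientation: [0.306, 3.126, 0.003]
force: [1.2, 0.2, -0.9]
opening: 0.0008
gripper_force: 0.0
```

Run:
```python
from h import *
slide((.5045,-.1538,.30),(.5045,-.1538,.241))
im,d=read_camera('wrist'); c=cloud('wrist',d); np.savez('w1.npz',im=im,d=d,c=c); cv2.imwrite('pics/w1.png',im[...,::-1])
```

```text
t 2.1 pos [ 0.5046 -0.152   0.3011] R [[-0.981, 0.194, 0.001], [0.194, 0.981, 0.002], [-0.001, 0.002, -1.0]] F [ 1.2  0.2 -0.9] 0.000774732379602781
[-0.3 -1.8  1.1]
[-0.2 -1.9 60.1]
```

View pics/w1.png

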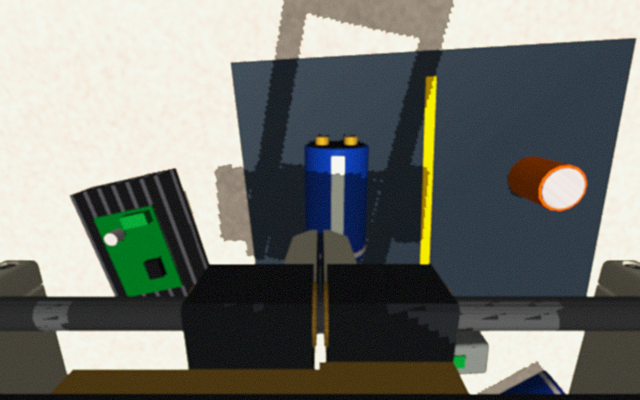

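The wrist view shows the can at (337,195) with the stripe up and terminals at (336,140). The line runs from (432,80) to (425,262), and the closed fingertips at (320,245) are over the can.

```bash
cat >> h.py <<'E'
L=np.array([.539,-.0616]); ex=np.array([np.cos(.139),-np.sin(.139)]); ey=np.array([ex[1]*-1,ex[0]])
def tol(P): return np.stack([(P[...,:2]-L)@ex,(P[...,:2]-L)@ey],-1)
def wrist(name,box,lbox,save=True):
    im,d=read_camera('wrist'); c=cloud('wrist',d)
    if save: cv2.imwrite(f'pics/{name}.png',im[...,::-1])
    return meas(im.astype(int),d,c,box,lbox)
def meas(im,d,c,box,lbox):
    m=np.zeros(d.shape,bool); m[lbox[1]:lbox[3],lbox[0]:lbox[2]]=1
    y=m&(im[...,0]>120)&(im[...,1]>100)&(im[...,2]<90)&(np.abs(c[...,2]-.004)<.006)
    q=tol(c[y]); k=np.polyfit(q[:,0],q[:,1],1); print('line in nominal frame: y0,slope',k[1]*1000,k[0],'z',np.median(c[y][:,2]),y.sum(),'xmin',q[:,0].min())
    m[:]=0; m[box[1]:box[3],box[0]:box[2]]=1
    B=c[m&(d>0)&(c[...,2]>.012)&(c[...,2]<.07)&(im[...,2]-im[...,0]*.0>30)]
    q=tol(B); print('ztop',np.percentile(B[:,2],99),'x',np.percentile(q[:,0],[.5,99.5]),'ylims',np.percentile(q[:,1],[.5,99.5]),len(B))
    T=q[B[:,2]>.047]; k=np.polyfit(T[:,0],T[:,1],1)
    g=lambda p:np.r_[((p[0]*q[:,0]+p[1]-q[:,1])**2)/(1+p[0]**2)]
    from scipy.optimize import least_squares
    # cylinder fit radius 25 at height 29+dz
    f=lambda p:np.hypot((q[:,1]-p[1]-p[0]*q[:,0]),B[:,2]-.029-p[2])-.025
    s=least_squares(f,[k[0],k[1],0],loss='soft_l1',f_scale=.001); print('can axis: slope,y at x=0,dz',s.x.round(4),'y at x=-.02',s.x[1]-.02*s.x[0],'rms',np.std(s.fun))
E
python3 - <<'E'
from h import *
z=np.load('w1.npz'); meas(z['im'].astype(int),z['d'],z['c'],(304,148,372,228),(415,72,442,262))
z=np.load('side0.npz'); meas(z['im'].astype(int),z['d'],z['c'],(325,250,385,298),(300,232,386,268))
z=np.load('scene0.npz'); meas(z['im'].astype(int),z['d'],z['c'],(215,198,250,254),(265,203,285,245))
E
```

```text
line in nominal frame: y0,slope 1.3312043513454306 0.0019101677440539332 z 0.004026291071732761 1919 xmin -0.11343244296594691
ztop 0.054884176705386055 x [-0.06647632 -0.0037285 ] ylims [-0.10544742 -0.05571765] 4979
can axis: slope,y at x=0,dz [-0.0538 -0.0823 -0.0006] y at x=-.02 -0.08120274786211469 rms 0.000663512192841541
line in nominal frame: y0,slope -0.8117624683938234 -0.0011734677257615026 z 0.005382117125355578 296 xmin -0.11307848492709707
ztop 0.05671178617172381 x [-0.07238449  0.02210219] ylims [-0.10834275 -0.05973786] 1014
can axis: slope,y at x=0,dz [-0.053  -0.0825  0.0008] y at x=-.02 -0.08139315782845115 rms 0.0024691343098298658
line in nominal frame: y0,slope -0.3806567216407759 0.0032757964545305 z 0.004365951737401886 122 xmin -0.11141110226347488
ztop 0.055073817425896905 x [-0.06377181  0.02761259] ylims [-0.10803737 -0.05663375] 1024
can axis: slope,y at x=0,dz [-0.0555 -0.0832 -0.0004] y at x=-.02 -0.08212573441056867 rms 0.005843630329900313
```

Emit:
servo_tool --increments '[{"slide": [0, 0, 20], "dr": [0, 0, 0], "jaw": 1}, {"slide": [0, 0, 40], "dr": [0, 0, 0], "jaw": 1}, {"slide": [0, 0, 52], "dr": [0, 0, 0], "jaw": 1}, {"slide": [0, 0, 57], "dr": [0, 0, 0], "jaw": 1}, {"slide": [0, 0, 59], "dr": [0, 0, 0], "jaw": 1}, {"slide": [0, 0, 59], "dr": [0, 0, 0], "jaw": 1}, {"slide": [0, 0, 59], "dr": [0, 0, 0], "jaw": 1}]'

```text
t: 2.85
tool_pos: [0.5052, -0.1534, 0.2427]
orientation: [0.309, 3.125, 0.002]
force: [-0.1, -0.0, -0.3]
opening: 0.0005
gripper_force: 0.0
```

Emit:
servo_tool --increments '[{"slide": [0, 0, 1], "dr": [0, 0, 0], "jaw": 1}, {"slide": [0, 0, 2], "dr": [0, 0, 0], "jaw": 1}, {"slide": [0, 0, 2], "dr": [0, 0, 0], "jaw": 1}, {"slide": [0, 0, 2], "dr": [0, 0, 0], "jaw": 1}]'

```text
t: 3.25
tool_pos: [0.5047, -0.1533, 0.2398]
orientation: [0.309, 3.126, 0.002]
force: [-0.2, -0.5, 0.2]
opening: 0.0003
gripper_force: 0.0
```

Emit:
servo_tool --increments '[{"slide": [0, 0, 1], "dr": [0, 0, 0], "jaw": 1}, {"slide": [0, 0, 1], "dr": [0, 0, 0], "jaw": 1}, {"slide": [0, 0, 1], "dr": [0, 0, 0], "jaw": 1}]'

```text
t: 3.55
tool_pos: [0.5047, -0.1533, 0.2387]
orientation: [0.309, 3.126, 0.002]
force: [0.4, 0.0, -0.3]
opening: 0.0006
gripper_force: 0.0
```

Emit:
servo_tool --increments '[{"slide": [0, 0, 1], "dr": [0, 0, 0], "jaw": 1}, {"slide": [0, 0, 1], "dr": [0, 0, 0], "jaw": 1}, {"slide": [0, 0, 1], "dr": [0, 0, 0], "jaw": 1}]'

```text
t: 3.85
tool_pos: [0.5048, -0.1535, 0.2383]
orientation: [0.309, 3.126, 0.002]
force: [-2.8, -0.5, 5.4]
opening: 0.0003
gripper_force: 2.6
```

Emit:
servo_tool --increments '[{"slide": [0, 3, 0.3], "dr": [0, 0, 0], "jaw": 1}, {"slide": [0, 6, 0.3], "dr": [0, 0, 0], "jaw": 1}, {"slide": [0, 9, 0.3], "dr": [0, 0, 0], "jaw": 1}, {"slide": [0, 12, 0.3], "dr": [0, 0, 0], "jaw": 1}, {"slide": [0, 15, 0.3], "dr": [0, 0, 0], "jaw": 1}, {"slide": [0, 18, 0.3], "dr": [0, 0, 0], "jaw": 1}, {"slide": [0, 20, 0.3], "dr": [0, 0, 0], "jaw": 1}, {"slide": [0, 20, 0.3], "dr": [0, 0, 0], "jaw": 1}]'

```text
t: 4.65
tool_pos: [0.5089, -0.1338, 0.2401]
orientation: [0.309, 3.126, 0.001]
force: [-11.7, 2.3, 24.2]
opening: 0.0006
gripper_force: 11.8
```

Run:
```python
from h import *
slide(); wrist('w2',(300,100,420,228),(420,60,470,262))
s=read_state(); print('tip in line',tol(np.array(s['tool_pos'])))
```

```text
t 4.65 pos [ 0.5089 -0.1338  0.2401] R [[-0.981, 0.195, 0.001], [0.195, 0.981, 0.001], [-0.001, 0.001, -1.0]] F [-11.7   2.3  24.2] 0.0006371192662853858
line in nominal frame: y0,slope 1.0146601339168304 0.0018149430359355862 z 0.003998275829371464 2229 xmin -0.1137120624516535
ztop 0.05410274263592435 x [-0.07135557 -0.02606151] ylims [-0.08493036 -0.04496214] 4778
can axis: slope,y at x=0,dz [-0.0403 -0.0715 -0.0008] y at x=-.02 -0.07066493512730837 rms 0.002990432291808056
tip in line [-0.01978667 -0.07568381]
```

View pics/w2.png

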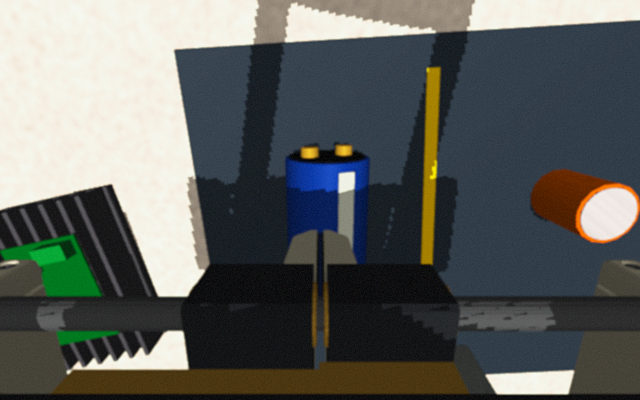

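The stripe moved to (346,205), so the can is rolling: it went 10 mm for 20 mm of tip travel. I'll continue the stroke with less press, since the force had risen to 24 N.

Emit:
servo_tool --increments '[{"slide": [0, 3, -0.3], "dr": [0, 0, 0], "jaw": 1}, {"slide": [0, 6, -0.6], "dr": [0, 0, 0], "jaw": 1}, {"slide": [0, 9, -0.6], "dr": [0, 0, 0], "jaw": 1}, {"slide": [0, 12, -0.6], "dr": [0, 0, 0], "jaw": 1}, {"slide": [0, 15, -0.6], "dr": [0, 0, 0], "jaw": 1}, {"slide": [0, 18, -0.6], "dr": [0, 0, 0], "jaw": 1}, {"slide": [0, 21, -0.6], "dr": [0, 0, 0], "jaw": 1}, {"slide": [0, 24, -0.6], "dr": [0, 0, 0], "jaw": 1}, {"slide": [0, 27, -0.5], "dr": [0, 0, 0], "jaw": 1}, {"slide": [0, 29, -0.5], "dr": [0, 0, 0], "jaw": 1}, {"slide": [0, 30, -0.5], "dr": [0, 0, 0], "jaw": 1}, {"slide": [0, 30, -0.5], "dr": [0, 0, 0], "jaw": 1}]'

```text
t: 5.9
tool_pos: [0.5148, -0.104, 0.2392]
orientation: [0.309, 3.126, 0.003]
force: [-4.1, 2.5, 11.1]
opening: 0.0003
gripper_force: 5.5
```

Emit:
servo_tool --increments '[{"slide": [0, 0, -4], "dr": [0, 0, 0], "jaw": 1}, {"slide": [0, 0, -15], "dr": [0, 0, 0], "jaw": 1}, {"slide": [0, 0, -25], "dr": [0, 0, 0], "jaw": 1}, {"slide": [0, 0, -25], "dr": [0, 0, 0], "jaw": 1}, {"slide": [0, 0, -25], "dr": [0, 0, 0], "jaw": 1}]'

```text
t: 6.4
tool_pos: [0.5148, -0.1044, 0.2636]
orientation: [0.309, 3.125, 0.002]
force: [-0.3, 0.7, -0.1]
opening: 0.0005
gripper_force: 0.0
```

```bash
cat >> h.py <<'E'
def fit(name,u0,u1):
    import sys
    im,d=read_camera('wrist'); c=cloud('wrist',d); cv2.imwrite(f'pics/{name}.png',im[...,::-1]); im=im.astype(int)
    s=read_state(); print('t',round(s['t'],2),'tip',(tol(np.array(s['tool_pos']))*1000).round(1),'tcp z',s['tool_pos'][2],'F',np.round(s['force'],1))
    v,u=np.mgrid[:400,:640]; q=tol(c); ok=(d>0)&(v<228)
    y=ok&(im[...,0]>120)&(im[...,1]>100)&(im[...,2]<90)&(np.abs(c[...,2]-.004)<.005)&(np.abs(q[...,1])<.015)&(np.abs(q[...,0])<.12)
    if y.sum()>50: k=np.polyfit(q[y][:,0],q[y][:,1],1); print('line',k[1]*1000,k[0],y.sum())
    B=ok&(c[...,2]>.015)&(c[...,2]<.06)&(np.abs(q[...,0]+.03)<.05)&(q[...,1]<.05)&(q[...,1]>-.13)&(v>100)
    P=q[B];Z=c[B][:,2]; b=im[B]; keep=(b[:,2]>b[:,0]+25); P=P[keep];Z=Z[keep]
    from scipy.optimize import least_squares
    f=lambda p:np.hypot(P[:,1]-p[1]-p[0]*(P[:,0]+.02),Z-.029-p[2])-.025
    r=least_squares(f,[-.05,np.median(P[:,1]),0],loss='soft_l1',f_scale=.001)
    print('can slope',r.x[0],'y(mm) at x=-20',r.x[1]*1000,'dz',r.x[2],'rms',np.std(r.fun),len(P),'xmin',np.percentile(P[:,0],.5))
E
python3 -c "
from h import *
fit('w3',0,0)"
```

```text
t 6.45 tip [-18.3 -45.7] tcp z 0.26307054306310984 F [-0.2 -0.4 -0. ]
line 1.3685471458779714 0.003727557827927879 1889
can slope -0.052430906933504016 y(mm) at x=-20 -55.40607967367875 dz -0.0014846779967599324 rms 0.0006323411118510134 4930 xmin -0.06627226447813996
```

Emit:
servo_tool --increments '[{"slide": [0, -12, 0], "dr": [0, 0, 0], "jaw": 1}, {"slide": [0, -24, 0], "dr": [0, 0, 0], "jaw": 1}, {"slide": [0, -24, 0], "dr": [0, 0, 0], "jaw": 1}, {"slide": [0, -24, 10], "dr": [0, 0, 0], "jaw": 1}, {"slide": [0, -24, 20], "dr": [0, 0, 0], "jaw": 1}, {"slide": [0, -24, 23], "dr": [0, 0, 0], "jaw": 1}, {"slide": [0, -24, 24.5], "dr": [0, 0, 0], "jaw": 1}, {"slide": [0, -24, 24.5], "dr": [0, 0, 0], "jaw": 1}, {"slide": [0, -24, 24.5], "dr": [0, 0, 0], "jaw": 1}]'

```text
t: 7.35
tool_pos: [0.5094, -0.1277, 0.2385]
orientation: [-0.308, -3.125, -0.002]
force: [-6.5, -0.3, 8.5]
opening: 0.0003
gripper_force: 4.5
```

Emit:
servo_tool --increments '[{"slide": [0, 3, 0], "dr": [0, 0, 0], "jaw": 1}, {"slide": [0, 6, 0], "dr": [0, 0, 0], "jaw": 1}, {"slide": [0, 9, 0], "dr": [0, 0, 0], "jaw": 1}, {"slide": [0, 10, 0], "dr": [0, 0, 0], "jaw": 1}]'

```text
t: 7.75
tool_pos: [0.5115, -0.1177, 0.2396]
orientation: [-0.308, -3.125, -0.002]
force: [-11.3, -0.9, 19.5]
opening: 0.0007
gripper_force: 10.0
```

Emit:
servo_tool --increments '[{"slide": [0, 3, -0.3], "dr": [0, 0, 0], "jaw": 1}, {"slide": [0, 6, -0.5], "dr": [0, 0, 0], "jaw": 1}, {"slide": [0, 9, -0.5], "dr": [0, 0, 0], "jaw": 1}, {"slide": [0, 12, -0.5], "dr": [0, 0, 0], "jaw": 1}, {"slide": [0, 15, -0.5], "dr": [0, 0, 0], "jaw": 1}, {"slide": [0, 18, -0.5], "dr": [0, 0, 0], "jaw": 1}, {"slide": [0, 21, -0.5], "dr": [0, 0, 0], "jaw": 1}, {"slide": [0, 24, -0.5], "dr": [0, 0, 0], "jaw": 1}, {"slide": [0, 27, -0.5], "dr": [0, 0, 0], "jaw": 1}, {"slide": [0, 30, -0.5], "dr": [0, 0, 0], "jaw": 1}, {"slide": [0, 33, -0.5], "dr": [0, 0, 0], "jaw": 1}, {"slide": [0, 36, -0.5], "dr": [0, 0, 0], "jaw": 1}, {"slide": [0, 39, -0.5], "dr": [0, 0, 0], "jaw": 1}, {"slide": [0, 41, -0.5], "dr": [0, 0, 0], "jaw": 1}, {"slide": [0, 42, -0.5], "dr": [0, 0, 0], "jaw": 1}, {"slide": [0, 42, -0.5], "dr": [0, 0, 0], "jaw": 1}]'

```text
t: 9.35
tool_pos: [0.5197, -0.076, 0.2388]
orientation: [-0.308, -3.125, -0.003]
force: [-3.8, 1.6, 7.0]
opening: 0.0004
gripper_force: 3.4
```

Emit:
servo_tool --increments '[{"slide": [0, 0, -4], "dr": [0, 0, 0], "jaw": 1}, {"slide": [0, 0, -15], "dr": [0, 0, 0], "jaw": 1}, {"slide": [0, 0, -25], "dr": [0, 0, 0], "jaw": 1}, {"slide": [0, 0, -25], "dr": [0, 0, 0], "jaw": 1}, {"slide": [0, 0, -25], "dr": [0, 0, 0], "jaw": 1}]'

```text
t: 9.85
tool_pos: [0.5203, -0.0769, 0.2648]
orientation: [0.309, 3.125, 0.002]
force: [-0.1, 0.1, 0.5]
opening: 0.001
gripper_force: 0.0
```

```bash
python3 -c "
from h import *
fit('w4',0,0)"
```

```text
t 9.9 tip [-16.7 -17.8] tcp z 0.264233662110949 F [-0.2 -1.3  0.1]
line 1.6759983613697962 0.005572266922074443 1706
can slope -0.05251731484271256 y(mm) at x=-20 -28.837982501580964 dz -0.0015123211850559888 rms 0.0006096044481642422 5413 xmin -0.06497979538711683
```

Emit:
servo_tool --increments '[{"slide": [0, -12, 0], "dr": [0, 0, 0], "jaw": 1}, {"slide": [0, -25, 0], "dr": [0, 0, 0], "jaw": 1}, {"slide": [0, -25, 0], "dr": [0, 0, 0], "jaw": 1}, {"slide": [0, -25, 10], "dr": [0, 0, 0], "jaw": 1}, {"slide": [0, -25, 20], "dr": [0, 0, 0], "jaw": 1}, {"slide": [0, -25, 24], "dr": [0, 0, 0], "jaw": 1}, {"slide": [0, -25, 25.5], "dr": [0, 0, 0], "jaw": 1}, {"slide": [0, -25, 25.5], "dr": [0, 0, 0], "jaw": 1}, {"slide": [0, -25, 25.5], "dr": [0, 0, 0], "jaw": 1}]'

```text
t: 10.8
tool_pos: [0.5147, -0.1012, 0.2385]
orientation: [-0.308, -3.125, -0.002]
force: [-7.3, 0.2, 9.9]
opening: 0.0005
gripper_force: 5.0
```

Emit:
servo_tool --increments '[{"slide": [0, 3, 0], "dr": [0, 0, 0], "jaw": 1}, {"slide": [0, 6, 0], "dr": [0, 0, 0], "jaw": 1}, {"slide": [0, 9, 0], "dr": [0, 0, 0], "jaw": 1}, {"slide": [0, 10, 0], "dr": [0, 0, 0], "jaw": 1}]'

```text
t: 11.2
tool_pos: [0.5167, -0.0912, 0.2397]
orientation: [-0.308, -3.125, -0.002]
force: [-12.0, 1.5, 21.0]
opening: 0.0003
gripper_force: 10.4
```

Emit:
servo_tool --increments '[{"slide": [0, 3, -0.3], "dr": [0, 0, 0], "jaw": 1}, {"slide": [0, 6, -0.5], "dr": [0, 0, 0], "jaw": 1}, {"slide": [0, 9, -0.5], "dr": [0, 0, 0], "jaw": 1}, {"slide": [0, 12, -0.5], "dr": [0, 0, 0], "jaw": 1}, {"slide": [0, 15, -0.5], "dr": [0, 0, 0], "jaw": 1}, {"slide": [0, 18, -0.5], "dr": [0, 0, 0], "jaw": 1}, {"slide": [0, 21, -0.5], "dr": [0, 0, 0], "jaw": 1}, {"slide": [0, 24, -0.5], "dr": [0, 0, 0], "jaw": 1}, {"slide": [0, 27, -0.5], "dr": [0, 0, 0], "jaw": 1}, {"slide": [0, 30, -0.5], "dr": [0, 0, 0], "jaw": 1}, {"slide": [0, 33, -0.5], "dr": [0, 0, 0], "jaw": 1}, {"slide": [0, 36, -0.5], "dr": [0, 0, 0], "jaw": 1}, {"slide": [0, 39, -0.5], "dr": [0, 0, 0], "jaw": 1}, {"slide": [0, 41, -0.5], "dr": [0, 0, 0], "jaw": 1}, {"slide": [0, 42, -0.5], "dr": [0, 0, 0], "jaw": 1}, {"slide": [0, 42, -0.5], "dr": [0, 0, 0], "jaw": 1}]'

```text
t: 12.8
tool_pos: [0.5249, -0.0495, 0.2387]
orientation: [-0.308, -3.125, -0.003]
force: [-3.3, 2.2, 6.0]
opening: 0.0004
gripper_force: 3.0
```

Emit:
servo_tool --increments '[{"slide": [0, 0, -4], "dr": [0, 0, 0], "jaw": 1}, {"slide": [0, 0, -15], "dr": [0, 0, 0], "jaw": 1}, {"slide": [0, 0, -25], "dr": [0, 0, 0], "jaw": 1}, {"slide": [0, 0, -25], "dr": [0, 0, 0], "jaw": 1}, {"slide": [0, 0, -25], "dr": [0, 0, 0], "jaw": 1}]'

```text
t: 13.3
tool_pos: [0.5256, -0.0504, 0.2648]
orientation: [0.309, 3.124, 0.002]
force: [-0.9, -1.2, -0.4]
opening: 0.0003
gripper_force: 0.0
```

Run:
```python
from h import *
fit('w5',0,0)
im,d=read_camera('side'); cv2.imwrite('pics/side5.png',cv2.resize(im[200:320,260:420,::-1],(800,600),interpolation=2))
```

```text
t 13.35 tip [-15.1   9.2] tcp z 0.26429391324030627 F [-0.5 -0.5 -0.1]
line 1.1596868058203043 0.0013979035971699773 966
can slope -0.05290191649012195 y(mm) at x=-20 -2.1972583345756393 dz -0.001517804172537508 rms 0.000625244421966064 5504 xmin -0.06358168055645745
```

View pics/w5.png

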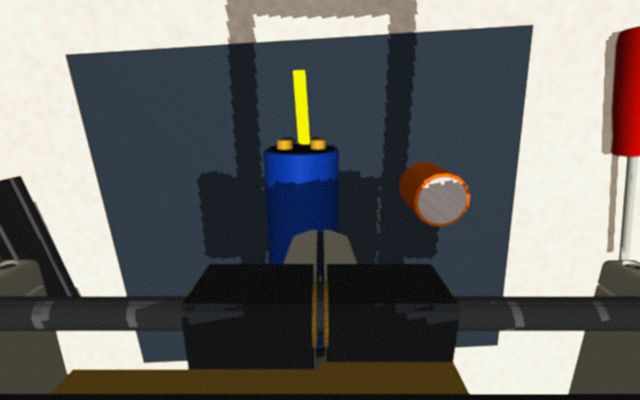

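Can centre is about 2–3 mm short of the line in the wrist view (can at (301,200), line at (300,110)). I'll give it one small nudge for margin.

Emit:
servo_tool --increments '[{"slide": [0, -14, 0], "dr": [0, 0, 0], "jaw": 1}, {"slide": [0, -14, 0], "dr": [0, 0, 0], "jaw": 1}, {"slide": [0, -14, 10], "dr": [0, 0, 0], "jaw": 1}, {"slide": [0, -14, 20], "dr": [0, 0, 0], "jaw": 1}, {"slide": [0, -14, 23.5], "dr": [0, 0, 0], "jaw": 1}, {"slide": [0, -14, 25], "dr": [0, 0, 0], "jaw": 1}, {"slide": [0, -14, 25.5], "dr": [0, 0, 0], "jaw": 1}, {"slide": [0, -14, 25.5], "dr": [0, 0, 0], "jaw": 1}, {"slide": [0, -11, 25.5], "dr": [0, 0, 0], "jaw": 1}, {"slide": [0, -9, 25.5], "dr": [0, 0, 0], "jaw": 1}, {"slide": [0, -9, 25.5], "dr": [0, 0, 0], "jaw": 1}, {"slide": [0, -9, 25.5], "dr": [0, 0, 0], "jaw": 1}]'

```text
t: 14.6
tool_pos: [0.5234, -0.0587, 0.2401]
orientation: [-0.308, -3.125, -0.003]
force: [-12.0, 3.2, 24.8]
opening: 0.0006
gripper_force: 12.1
```

Emit:
servo_tool --increments '[{"slide": [0, 0, -4], "dr": [0, 0, 0], "jaw": 1}, {"slide": [0, 0, -25], "dr": [0, 0, 0], "jaw": 1}, {"slide": [0, 0, -60], "dr": [0, 0, 0], "jaw": 1}, {"slide": [0, 0, -90], "dr": [0, 0, 0], "jaw": 1}, {"slide": [0, 0, -90], "dr": [0, 0, 0], "jaw": 1}, {"slide": [0, 0, -90], "dr": [0, 0, 0], "jaw": 1}]'

```text
t: 15.2
tool_pos: [0.5237, -0.0592, 0.3285]
orientation: [0.309, 3.125, 0.002]
force: [-0.1, -0.3, -1.0]
opening: 0.0005
gripper_force: 0.0
```

Run:
```python
from h import *
fit('w6',0,0)
im,d=read_camera('side'); cv2.imwrite('pics/side6.png',cv2.resize(im[200:320,260:420,::-1],(800,600),interpolation=2))
c=cloud('side',d); q=tol(c); i=im.astype(int)
y=(i[...,0]>150)&(i[...,1]>110)&(i[...,2]<90)&(abs(q[...,1])<.02)&(abs(q[...,0])<.13)&(c[...,2]<.02)&(q[...,0]<-.075); print('side line y',q[y][:,1].mean()*1000,y.sum())
B=(c[...,2]>.02)&(abs(q[...,0]+.017)<.035)&(abs(q[...,1])<.045); print('side can y 50mm-top pts',np.median(q[B&(c[...,2]>.05)][:,1])*1000,'lims',np.percentile(q[B][:,1],[1,99])*1000)
for n in('side','scene'):
    c=cloud(n,d) if n=='side' else cloud(n,(D:=read_camera(n)[1])); q=tol(c)
    O=(c[...,2]>.035)&(c[...,2]<.06)&(np.hypot(q[...,0]+.02,q[...,1]-.085)<.035); print(n,'orange',c[O].mean(0))
```

```text
t 15.25 tip [-16.    0.3] tcp z 0.3272717230383272 F [ 0.4 -0.3 -0.4]
line 1.40461726981635 0.0023632617554297936 633
can slope -0.05292360250459916 y(mm) at x=-20 0.6047767917055512 dz -0.002113017692057962 rms 0.0007687856823700235 4894 xmin -0.06399170904438899
side line y -0.6218811546333813 50
side can y 50mm-top pts -34.501587658281956 lims [-42.93183408  28.10516075]
side orange [0.52288494 0.0258935  0.04557816]
scene orange [0.53162198 0.0263701  0.04429772]
```

View pics/w6.png

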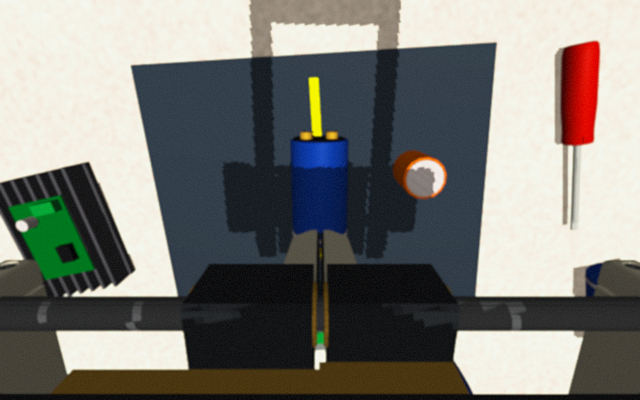

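View pics/side6.png

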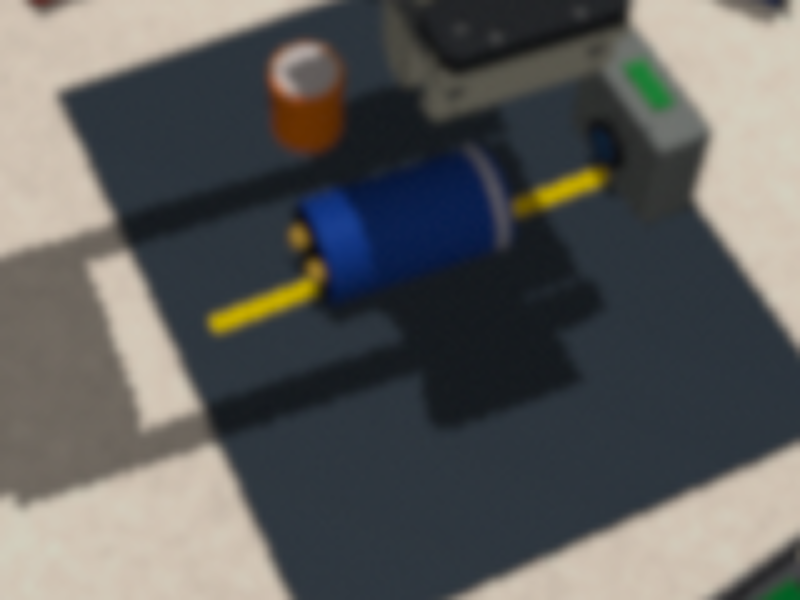

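The can lies along the line: it is at (320,185) with the line emerging at (316,105) in the wrist view, and the line shows at both ends in the side view. It is within about 1 mm of the line with 0.05 rad of skew, the stripe is underneath, and the orange can has not moved. The fingers are 60+ mm clear of it.

```bash
python3 -c "
from plant import *
print(close_job())"
```

```text
the job is handed in; nothing more can be done
None
```

I rolled the blue capacitor onto the yellow line and handed the job in at about 15 s of the 51 s allowed. It rests within about 1 mm of the line and 0.05 rad of its direction, the orange capacitor measured unmoved, and the screwdriver and heatsink were never approached.

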